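# Strip the pellet die for cleaning

## Task

Pressing is done, so take the stacked pellet die apart for cleaning: put the steel plunger stem-down into the small empty glass beaker, where it may lean, lay the tan seal collar flat in the white dish the same way up as it sat in the die, stand the dark die body right way up in the middle of the wire drying rack, and set the steel base, spigot up, in the middle of the round cork mat. Do not shift the beaker of brown dispersion that stands on the bench, or the capped vial beside the work.

Things in the scene. Friction and masses are not known exactly. Their poses are not given: they have to be found in the camera images.
- plunger_mid (a point): Plunger of the die: bright steel, 82 mm long overall: a stem 13 mm in diameter and 64 mm long below a knurled head 26 mm in diameter and 18 mm high. Point half-way up its axis, 41 mm above the stem's foot (the head spans 23 to 41 mm above this point); z runs up the axis from foot to head. At the start its stem hangs loosely (1 mm play all round or more) down through collar and body, its head resting on the collar; it lifts straight out. About 0.11 kg.
- seal_collar_mid (a point): Seal collar: tan plastic ring, 38 mm outside, 17 mm bore, 18 mm high overall: the upper 14 mm is the 38 mm ring, the lower 4 mm is a 29 mm spigot. Point on its axis half-way up, 9 mm above its underside (the ring spans 5 mm below to 9 mm above this point); z up. At the start the ring rests on top of the body, its spigot loose (1 mm play) in a recess there. About 0.03 kg.
- die_body_mid (a point): Main cylinder (body) of the die: dark steel cylinder with two shallow grooves, 52 mm in diameter, 66 mm high, 15 mm bore, with a round socket 37 mm wide and 15 mm deep in its underside and a shallow one 31 mm wide on top. Point on its axis half-way up, 33 mm above its underside; z up. At the start it stands over the base's spigot (1.5 mm play) on the base's flange; it lifts straight off. About 0.55 kg.
- die_base_mid (a point): Die base: bright steel flange 64 mm in diameter and 16 mm high, with a spigot 34 mm in diameter standing 14 mm higher on it (30 mm overall), and a small brass nipple on the flange's side reaching 46 mm from the axis in its x direction. Point on its axis half-way up, 15 mm above its underside (the spigot spans 1 to 15 mm above this point); z up. It stands on the bench, the rest of the die stacked on it, and can be taken by the spigot once the body is off. About 0.42 kg.
- soak_beaker: Small empty clear glass beaker, open at the top, 43 mm outside, about 34 mm clear inside, 56 mm high, inner floor 2 mm up; it does not shift on the bench. Origin at the centre of its underside, z up. Place of the plunger.
- dish: Shallow white porcelain dish, round, 116 mm across the rim, 15 mm high, flat inner floor 3 mm up and about 94 mm across; it does not shift. Origin at the centre of its underside, z up. Place of the collar.
- wire_rack: Square drying rack of steel wires, 104 x 104 mm, flat top 14 mm above the bench; it does not shift. Origin at the centre of its underside on the bench, z up. Place of the die body.
- cork_mat: Round cork mat, 108 mm in diameter, 8 mm thick; it does not shift. Origin at the centre of its underside, z up. Place of the die base.
- brown_beaker: Larger glass beaker, 53 mm in diameter, 70 mm high, half full of a light brown dispersion, standing on the bench among the work (not the one on the hot plate); loose, to be left alone. Origin at the centre of its underside, z up.
- capped_vial: Small glass vial with a black cap, 28 mm in diameter, 56 mm high, standing in front of the balance; loose, to be left alone. Origin at the centre of its underside, z up.
Not all that is in view belongs to the job. Leave any orange or turquoise look-alike of the soak_beaker alone.

How it is judged:
At the end, for the whole second after the job is handed in: Plunger stem-down in the small beaker (mid-point within 16 mm of its axis, below the rim, leaning under 35 degrees); collar flat, spigot down, in the dish (within 30 mm of centre); body upright on the rack and base upright on the cork, each within 15 mm of the middle; all released, at rest (horizontal distance between plunger_mid and soak_beaker below 0.016 m and height (world z) of plunger_mid below 0.056 m and angle between plunger_mid's own z axis and vertical below 0.6 rad and horizontal distance between seal_collar_mid and dish below 0.03 m and height (world z) of seal_collar_mid below 0.018 m and angle between seal_collar_mid's own z axis and vertical below 0.12 rad and horizontal distance between die_body_mid and wire_rack below 0.015 m and height (world z) of die_body_mid between 0.043 and 0.052 m and angle between each of die_body_mid, die_base_mid's own z axis and vertical below 0.1 rad and horizontal distance between die_base_mid and cork_mat below 0.015 m and height (world z) of die_base_mid between 0.019 and 0.028 m); the robot touches nothing.
It fails at once if the beaker of brown dispersion was shifted by more than 15 mm (distance of brown_beaker from where it was at the start of the episode above 0.015 m).
It fails at once if the capped vial was shifted by more than 15 mm (distance of capped_vial from where it was at the start of the episode above 0.015 m).
It also fails if it takes over 106 s, if anything falls off the work surface, if the arm or the gripper's body presses on something with over 40 N, if the wrist force passes 120 N, or if a joint passes its speed limit or range.

## Robot

A 7-joint arm with a two-finger parallel gripper is mounted at the origin on a cart in front of the work surface, level with it; the furniture and walls round the work are solid. World frame = base frame: x ahead of the robot, y to its left, z up, the work surface at z = 0. Lengths are in m, angles in rad, forces in N, time in s.
With the tool pointing down it reaches from about 0.4 to 0.875 m from the base axis. Payload 19.3 kg.
Tool frame: the origin (TCP) lies midway between the tips of the shut fingers; the grasp point (between the pads) lies bot.tcp_to_grasp behind it (bot.tcp_to_grasp is the distance from the TCP to the grasp point, in m); z points along the fingers, y is the line along which they close (so a half turn about z gives the same grasp; the last joint's range is limited). The gripper opens to 85 mm and grips with 20 to 120 N. Pads are 22 mm wide; open, the fingers measure 114 mm over their backs; the gripper's body (76 mm by 85 mm) begins 54 mm behind the grasp point. The pads swing forward as they close: fully open they stand 13 mm farther back than shut.
Start: joints at [-1.275, 0.521, -0.036, 1.599, 0.021, 1.021, -0.113], TCP at [0.224, 0.584, 0.193] pointing down, gripper open.
Joint ranges: [-2.91, 2.91], [-0.3, 2.13], [-1.5, 1.42], [0.17, 2.43], [-1.26, 4.41], [0.16, 1.93], [-2.52, 2.52]. Speed limits (rad/s): [1.89, 1.89, 2.39, 2.39, 3.01, 3.01, 3.01].

## Interface

Orientations are given as [roll, pitch, yaw] about the fixed x, y, z axes, in that order (R = Rz(yaw) Ry(pitch) Rx(roll)).
In Python, from workcell import observe, imaging, bot gives the robot as it stands.
- The arm moves only by the tool send_rows, never from a script. Its argument "plan" is text: rows parted by semicolons, each of 7 numbers parted by spaces: the shift along the tool's x, y, z in m, then the turn, a rotation vector about the tool's x, y, z in degrees, then the finger opening in m, from 0 to 0.0854. In form: dx dy dz rx ry rz claw; .... A call has 1 to 10 rows; each row is the pose to reach, as a shift and turn from the pose commanded when the call began, along the tool's axes at that moment; what a row does not reach only later rows make up. A row lasts 1/12 s, in which the tool goes at most 41.7 mm and 7.16 degrees, less where a joint would pass 70% of its speed; a pose out of reach is approached as far as the arm can. A call with a gripper value outside its range is refused whole. The fingers move at their own pace and stop on an object; "grip_force" is the grip in N (left out, the last holds). Time passes only in rows, so rows that repeat a pose let the fingers close. It gives the time, the measured TCP pose, the force, the opening and the grip force at its end, in the units of the state.
- observe(): the state, without advancing time (a new reading comes with each control period).
- imaging.grab_frame(name): name is "scene" or "side" or "wrist"; returns a dict with "color" (420x560x3 uint8, red, green, blue), "fx", "fy", "cx", "cy" (pixels), "dist_coeffs" ([k1, k2, p1, p2, k3] as OpenCV has them; the pictures are not rectified), "eye" and "orientation" of the camera in the world; the wrist camera has in their place "tool_from_camera" (4x4, takes a point from camera to tool coordinates, whose origin is the TCP and whose axes are the flange's). Camera axes: x right, y down, z forward; pixel columns grow to the right and rows downward; lengths in m; the calibration is good to about 2 mm. A picture is of the moment at which its call begins: read the wrist's pose just before it. There is no depth.
- bot.job_done(): hands the job in; it is judged then, once.
The state is a dict: "clock": time; "qpos": joint angles; "qd": joint speeds; "joint_efforts": joint torques, N m; "position": TCP position; "tool_rot": TCP orientation; "force": force on the tool from outside, world axes, zero at the start; "moment": the same for the moment, N m; "grip_width": finger opening in m; "finger_force": force on a finger pad.
Only numpy, scipy, OpenCV 4.12 (cv2) and the standard library are available. Lean on these libraries where they do the work, as an engineer would, in place of code of your own. Each camera call takes 0.05 s, during which the arm holds its last target. There are 200 camera calls.

## Working session

There is one attempt and no reset: what is moved stays moved. The work goes in short steps, Python scripts to look and compute and a tool call to move; the robot and the scene stay as the last step left them, time stands still between calls to the robot, and variables do not carry over. Pictures are saved under pics/ and viewed, at most 14 in all, crops included, and the job is handed in when it is done.

Besides the shell and the picture viewer there is one more tool, called after "Request:" as name(argument=value, ...) on one line, values as JSON. send_rows: Moves the arm, as the interface text tells. Its arguments: {"type":"object","properties":{"plan":{"type":"string"},"grip_force":{"type":"number"}},"required":["plan"]}

```bash
mkdir -p pics; cat > h.py <<'E'
import numpy as np, cv2
from scipy.spatial.transform import Rotation as R
from workcell import observe, imaging, bot
E
python3 - <<'E'
from h import *
s=observe(); print({k:np.round(v,3) for k,v in s.items()}, bot.tcp_to_grasp)
import pickle
d={}
for n in ["scene","side","wrist"]:
    f=imaging.grab_frame(n); d[n]=f; cv2.imwrite(f"pics/{n}0.png",f["color"][:,:,::-1])
    print(n,{k:np.round(v,4).tolist() for k,v in f.items() if k!="color"})
pickle.dump((s,d),open("f0.pkl","wb"))
E
```

```text
{'clock': np.float64(0.0), 'qpos': array([-1.275,  0.522, -0.036,  1.6  ,  0.021,  1.021, -0.113]), 'qd': array([-0.001,  0.001, -0.001, -0.001, -0.   ,  0.   , -0.   ]), 'joint_efforts': array([ 1.0000e-03, -9.2712e+01,  1.9810e+00, -3.6994e+01,  1.8000e-02,
        8.0000e-03, -0.0000e+00]), 'position': array([0.223, 0.583, 0.192]), 'tool_rot': array([-3.14 ,  0.   ,  2.776]), 'force': array([-0.233, -0.878, -0.067]), 'moment': array([-0.023,  0.006,  0.019]), 'finger_force': np.float64(0.0), 'grip_width': np.float64(0.085)} 0.0187
scene {'fx': 527.9105, 'fy': 527.9105, 'cx': 281.897, 'cy': 209.7429, 'dist_coeffs': [-0.0746, 0.0, 0.0, 0.0, 0.0], 'eye': [-0.3555, -0.5937, 0.6407], 'orientation': [-2.0621, -0.0135, -0.9917]}
side {'fx': 544.2865, 'fy': 544.2865, 'cx': 278.7022, 'cy': 208.355, 'dist_coeffs': [-0.1148, 0.0, 0.0, 0.0, 0.0], 'eye': [-0.079, -1.0311, 0.5416], 'orientation': [-1.9357, 0.0148, -0.5483]}
wrist {'fx': 293.8185, 'fy': 293.8185, 'cx': 275.3146, 'cy': 217.4404, 'dist_coeffs': [0.0104, 0.0, 0.0, 0.0, 0.0], 'tool_from_camera': [[0.0001, -0.9613, -0.2755, 0.0698], [1.0, 0.0003, -0.0008, 0.0007], [0.0008, -0.2755, 0.9613, -0.18], [0.0, 0.0, 0.0, 1.0]]}
```

View pics/scene0.png

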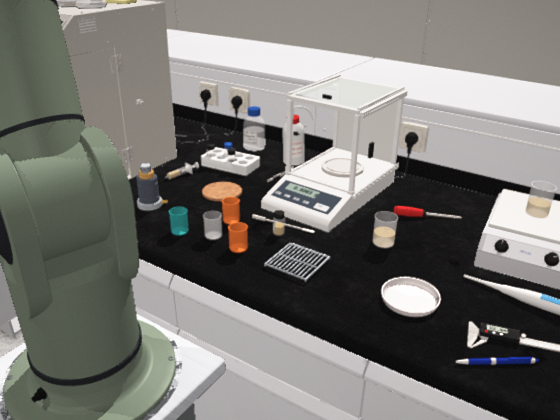

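View pics/side0.png

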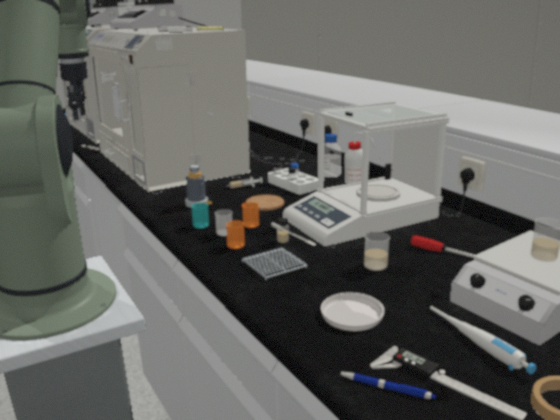

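The scene view shows the die stack at about (148,188), the soak beaker at (213,225), the cork at (222,191), the rack at (297,261), the dish at (411,297), the brown beaker at (384,230) and the vial at (279,222). The side view shows them at about (196,187), (224,223), (265,202), (275,263), (352,311), (376,252) and (283,234).

```bash
cat >> h.py <<'E'
def ray(f,uv,s=None):
    K=np.array([[f["fx"],0,f["cx"]],[0,f["fy"],f["cy"]],[0,0,1]])
    p=cv2.undistortPoints(np.array([[uv]],float),K,np.array(f["dist_coeffs"],float))[0,0]
    d=np.array([p[0],p[1],1.]); d/=np.linalg.norm(d)
    if s is None:
        return np.array(f["eye"]),R.from_euler("xyz",f["orientation"]).as_matrix()@d
    T=np.array(f["tool_from_camera"]);Rt=R.from_euler("xyz",s["tool_rot"]).as_matrix()
    return np.array(s["position"])+Rt@T[:3,3],Rt@T[:3,:3]@d
def tri(rs):
    A=sum(np.eye(3)-np.outer(d,d) for o,d in rs);b=sum((np.eye(3)-np.outer(d,d))@o for o,d in rs)
    p=np.linalg.solve(A,b); return p,[np.linalg.norm(np.cross(p-o,d)) for o,d in rs]
def onz(r,z): o,d=r; return o+d*(z-o[2])/d[2]
E
python3 - <<'E'
from h import *
import pickle
s,d=pickle.load(open("f0.pkl","rb"))
pts={"dietop":((146,168),(195,170),.114),"cork":((222,190.5),(265,202),.008),"rack":((297,261),(275,263),.014),"dishrim":((411,295),(352,309),.015),"soakrim":((213,216),(224,214),.056),"soakbot":((213,234),(224,232),0),"brownrim":((385.5,217),(376.5,238),.07),"vialtop":((279,214),(283,228),.056),"diebase":((149,205),(197,202),0.008)}
for k,(a,b,z) in pts.items():
    ra,rb=ray(d["scene"],a),ray(d["side"],b);p,e=tri([ra,rb])
    print(k,p.round(3),np.round(e,4),onz(ra,z).round(3),onz(rb,z).round(3))
a=d["scene"]["color"][145:305,130:330,::-1];b=d["side"]["color"][155:275,180:340,::-1]
cv2.imwrite("pics/c1.png",cv2.resize(a,(750,600),interpolation=cv2.INTER_CUBIC));cv2.imwrite("pics/c2.png",cv2.resize(b,(800,600),interpolation=cv2.INTER_CUBIC))
E
```

```text
dietop [0.485 0.36  0.098] [0.0022 0.0022] [0.464 0.336 0.114] [0.462 0.305 0.114]
cork [0.647 0.248 0.001] [0.0012 0.0012] [0.639 0.241 0.008] [0.636 0.23  0.008]
rack [ 0.468 -0.105  0.002] [0.0004 0.0004] [ 0.454 -0.113  0.014] [ 0.456 -0.125  0.014]
dishrim [ 0.48  -0.36   0.011] [0.0004 0.0004] [ 0.476 -0.361  0.015] [ 0.476 -0.365  0.015]
soakrim [0.455 0.118 0.049] [0.0014 0.0014] [0.448 0.111 0.056] [0.446 0.099 0.056]
soakbot [0.453 0.119 0.001] [0.0018 0.0018] [0.457 0.122 0.   ] [0.452 0.117 0.   ]
brownrim [ 0.653 -0.224  0.063] [0.0019 0.0019] [ 0.645 -0.228  0.07 ] [ 0.64  -0.239  0.07 ]
vialtop [0.561 0.005 0.034] [0.0085 0.0085] [ 0.542 -0.008  0.056] [ 0.52  -0.055  0.056]
diebase [ 0.482  0.36  -0.002] [0.0019 0.0019] [0.466 0.342 0.008] [0.474 0.338 0.008]
```

View pics/c1.png

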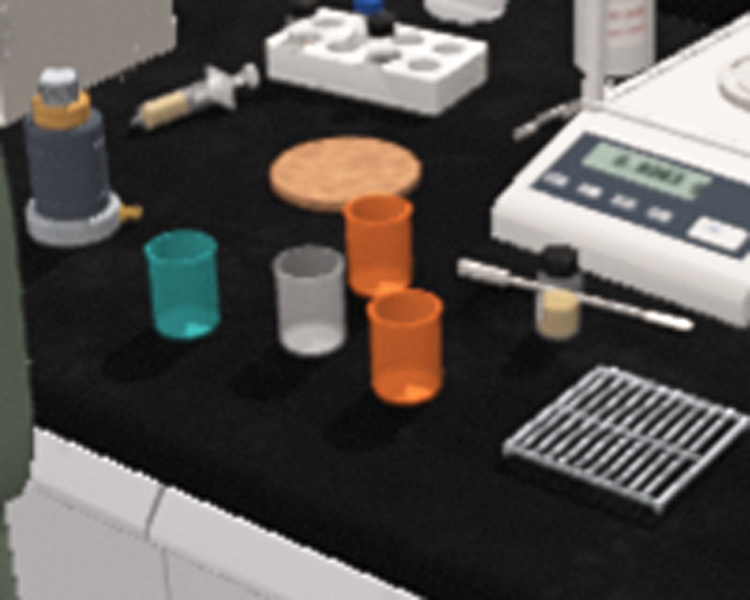

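View pics/c2.png

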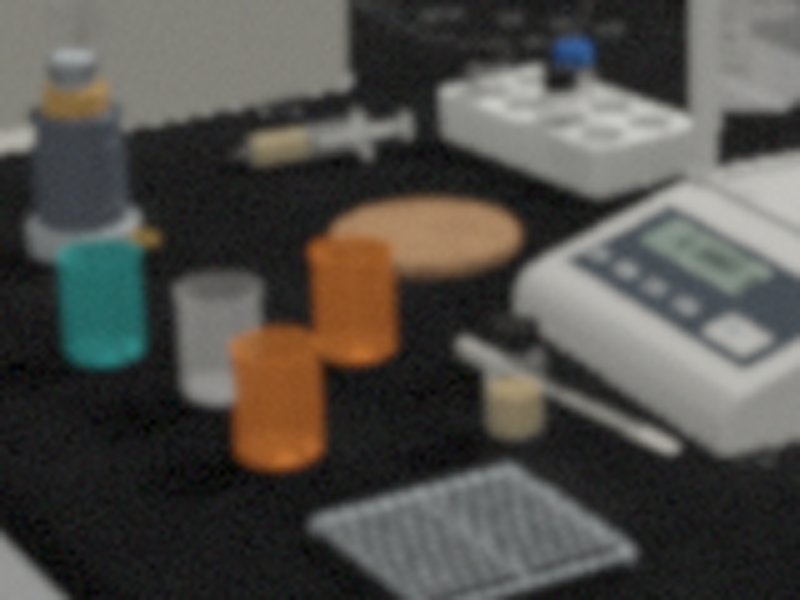

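The crops confirm the layout: the die head top is at c1 (59,75) / c2 (72,58), and the clear soak beaker sits between the turquoise one and two orange ones. I'll move to a viewpoint over the die and beaker area.

Request:
send_rows(plan="-0.089 -0.148 -0.057 0 0 -7 0.085; -0.089 -0.148 -0.057 0 0 -14 0.085; -0.089 -0.148 -0.057 0 0 -20.9 0.085; -0.089 -0.148 -0.057 0 0 -20.9 0.085; -0.089 -0.148 -0.057 0 0 -20.9 0.085; -0.285 -0.194 -0.057 0 0 -20.9 0.085; -0.285 -0.194 -0.057 0 0 -20.9 0.085; -0.285 -0.194 -0.057 0 0 -20.9 0.085; -0.285 -0.194 -0.057 0 0 -20.9 0.085; -0.285 -0.194 -0.057 0 0 -20.9 0.085")

```text
clock: 0.98
position: [0.4224, 0.2984, 0.2498]
tool_rot: [-3.141, 0.001, 3.139]
force: [-0.1, 1.8, 0.2]
grip_width: 0.0851
finger_force: 0.0
```

```bash
cat >> h.py <<'E'
import pickle
def wr(tag):
    s=observe();f=imaging.grab_frame("wrist");pickle.dump((s,f),open(tag+".pkl","wb"));cv2.imwrite(f"pics/{tag}.png",f["color"][:,:,::-1])
    st(s);return s,f
def st(s=None):
    s=s or observe();print(round(float(s["clock"]),2),np.round(s["position"],4),np.round(s["tool_rot"],3),"q",np.round(s["qpos"],2),"F",np.round(s["force"],1),"w",round(float(s["grip_width"]),4),round(float(s["finger_force"]),1))
E
python3 -c "
from h import *
wr('A')"
```

```text
0.98 [0.4224 0.2984 0.2498] [-3.141e+00  1.000e-03  3.139e+00] q [-0.74  0.29  0.01  1.81 -0.    1.04  0.84] F [-0.1  1.8  0.2] w 0.0851 0.0
```

View pics/A.png

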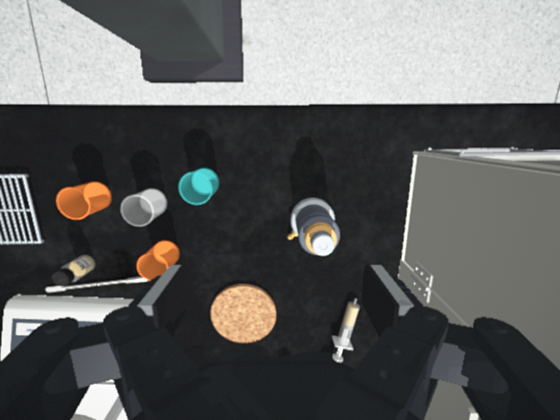

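View A shows the die head at about (322,244), the soak beaker rim at (153,206), the cork at (243,313), the turquoise beaker at (205,184) and the edge of the rack at the left. I'll shift sideways for the second view.

Request:
send_rows(plan="0 -0.17 0 0 0 0 0.085; 0 -0.17 0 0 0 0 0.085; 0 -0.17 0 0 0 0 0.085; 0 -0.17 0 0 0 0 0.085; 0 -0.17 0 0 0 0 0.085; 0 -0.17 0 0 0 0 0.085; 0 -0.17 0 0 0 0 0.085")

```text
clock: 1.62
position: [0.4202, 0.1309, 0.2498]
tool_rot: [3.141, 0.0, 3.14]
force: [-0.2, 0.4, 0.8]
grip_width: 0.0851
finger_force: 0.0
```

```bash
python3 -c "
from h import *
s,f=wr('B')
a=f['color'][:,:,::-1]
cv2.imwrite('pics/B2.png',cv2.resize(a[110:320],(800,300*1),interpolation=cv2.INTER_CUBIC))
A=cv2.imread('pics/A.png')[160:355,80:360]
cv2.imwrite('pics/A3.png',cv2.resize(A,None,fx=2.8,fy=2.8,interpolation=cv2.INTER_CUBIC))
B=a[150:350,150:430]
cv2.imwrite('pics/B3.png',cv2.resize(B,None,fx=2.8,fy=2.8,interpolation=cv2.INTER_CUBIC))"
```

```text
1.62 [0.4202 0.1309 0.2498] [3.141 0.    3.14 ] q [-0.52  0.15  0.1   1.99 -0.02  1.    1.15] F [-0.2  0.4  0.8] w 0.0851 0.0
```

View pics/B.png

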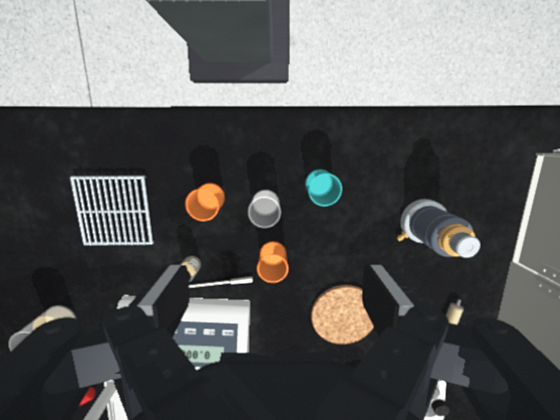

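View pics/A3.png

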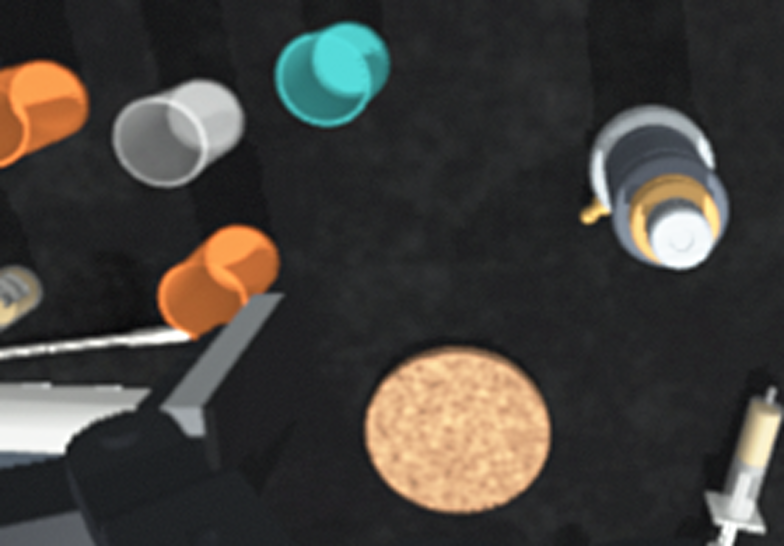

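View B shows the head top at (467,245), the soak rim at (264,209), the cork at (343,314) and the rack centre at (113,211). In crop A3 the head top is at (323.2,244.6), the soak rim at (137,210.4) and the cork at (243.6,313.6).

```bash
python3 - <<'E'
from h import *
A=pickle.load(open("A.pkl","rb"));B=pickle.load(open("B.pkl","rb"));s0,d=pickle.load(open("f0.pkl","rb"))
P={"head":((323.2,244.6),(467,245),.114),"soakrim":((137.1,210.4),(264.3,209),.056),"cork":((243.6,313.6),(343.3,314.5),.008)}
for k,(a,b,z) in P.items():
    ra=ray(A[1],a,A[0]);rb=ray(B[1],b,B[0]);p,e=tri([ra,rb]);print(k,p.round(4),np.round(e,4),onz(ra,z).round(4),onz(rb,z).round(4))
for c in [(71,178),(146,176),(153,244),(82,246),(113,211)]: print(onz(ray(B[1],c,B[0]),.014).round(4))
for k,c,z in [("vial",(193,265),.056),("brown",(20,340),.07)]: print(k,onz(ray(B[1],c,B[0]),z).round(3))
E
```

```text
head [0.4772 0.3545 0.1084] [0.0008 0.0008] [0.4759 0.3536 0.114 ] [0.4742 0.3504 0.114 ]
soakrim [0.4485 0.1167 0.0546] [0.0019 0.0019] [0.45   0.1172 0.056 ] [0.4462 0.1168 0.056 ]
cork [6.433e-01 2.449e-01 3.000e-04] [0.0002 0.0002] [0.6383 0.2459 0.008 ] [0.6378 0.2429 0.008 ]
[ 0.4115 -0.1571  0.014 ]
[ 0.4086 -0.0514  0.014 ]
[ 0.5112 -0.0534  0.014 ]
[ 0.5142 -0.1604  0.014 ]
[ 0.4597 -0.1056  0.014 ]
vial [0.526 0.017 0.056]
brown [ 0.636 -0.235  0.07 ]
```

Request:
send_rows(plan="-0.055 0.222 0.05 0 0 0 0.085; -0.055 0.222 0.05 0 0 0 0.085; -0.055 0.222 0.05 0 0 0 0.085; -0.055 0.222 0.05 0 0 0 0.085; -0.055 0.222 0.05 0 0 0 0.085; -0.055 0.222 0.05 0 0 0 0.085; -0.055 0.222 0.05 0 0 0 0.085; -0.055 0.222 0.05 0 0 0 0.085")

```text
clock: 2.33
position: [0.4741, 0.3548, 0.1982]
tool_rot: [-3.141, -0.002, -3.139]
force: [0.4, -0.2, 0.5]
grip_width: 0.085
finger_force: 0.0
```

```bash
python3 -c "
from h import *
wr('D')"
```

```text
2.33 [0.4741 0.3548 0.1982] [-3.141e+00 -2.000e-03 -3.139e+00] q [-0.76  0.46  0.02  1.68 -0.01  1.    0.84] F [ 0.4 -0.2  0.5] w 0.085 0.0
```

View pics/D.png

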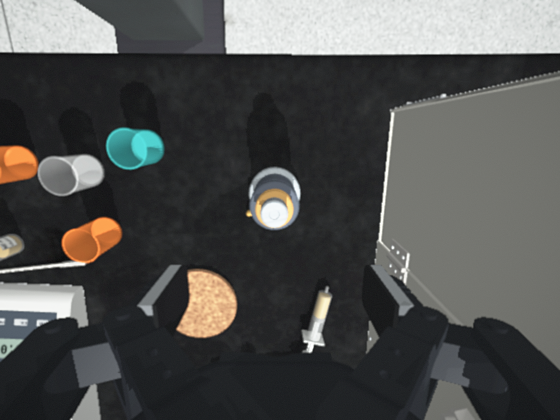

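The head top is at (274.5,214), so it needs a shift of about 3 mm forward and 2 mm to the right. I'll descend and grip.

Request:
send_rows(plan="-0.003 -0.002 0.03 0 0 0 0.085; -0.003 -0.002 0.06 0 0 0 0.085; -0.003 -0.002 0.09 0 0 0 0.085; -0.003 -0.002 0.101 0 0 0 0.085; -0.003 -0.002 0.101 0 0 0 0.06; -0.003 -0.002 0.101 0 0 0 0.03; -0.003 -0.002 0.101 0 0 0 0.02; -0.003 -0.002 0.101 0 0 0 0.015; -0.003 -0.002 0.101 0 0 0 0.015; -0.003 -0.002 0.101 0 0 0 0.015", grip_force=40)

```text
clock: 3.22
position: [0.4787, 0.3507, 0.0996]
tool_rot: [3.141, 0.001, 3.14]
force: [0.3, 0.2, -0.3]
grip_width: 0.0151
finger_force: 0.0
```

Request:
send_rows(plan="0 0 0 0 0 0 0.015; 0 0 0 0 0 0 0.015; 0 0 0 0 0 0 0.015; 0 0 0 0 0 0 0.015")

```text
clock: 3.55
position: [0.4784, 0.3505, 0.0987]
tool_rot: [-3.142, -0.0, 3.141]
force: [0.2, 0.4, -0.4]
grip_width: 0.0151
finger_force: 0.0
```

The fingers closed on nothing, so I'll look.

```bash
python3 -c "
from h import *
s,f=wr('E')
g=imaging.grab_frame('side')['color'][:,:,::-1][100:260,130:290];h=imaging.grab_frame('scene')['color'][:,:,::-1][100:260,90:250]
a=f['color'][:,:,::-1][160:420,170:400]
r=lambda i,w,hh:cv2.resize(i,(w,hh),interpolation=cv2.INTER_CUBIC)
cv2.imwrite('pics/E1.png',np.hstack([r(a,354,400),np.vstack([r(g,400,400)])]))
cv2.imwrite('pics/E2.png',r(h,400,400))"
```

```text
3.55 [0.4784 0.3505 0.0987] [-3.142 -0.     3.141] q [-0.74  0.58  0.01  1.77 -0.01  0.79  0.85] F [ 0.2  0.4 -0.4] w 0.0151 0.0
```

View pics/E1.png

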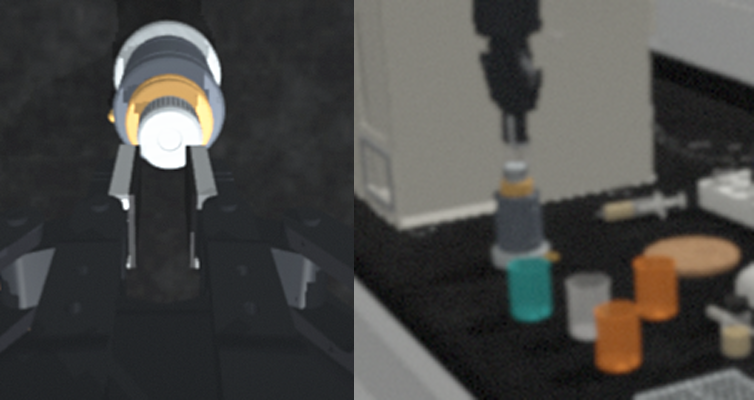

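The wrist view shows the tip edges at about (259,256), just at the near edge of the head. The side view shows the tips above the head, with the tip at (195,158) and the head top at (194.4,166). The scene view should settle the true tip height.

View pics/E2.png

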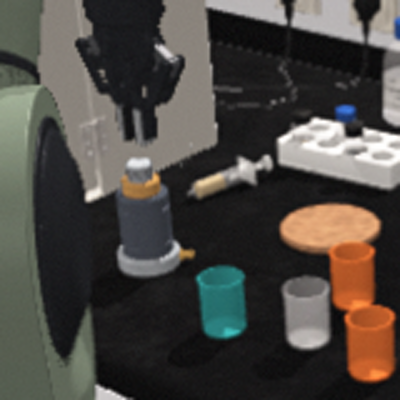

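In the scene view the tips end at about (146,157), above the head top at (145.6,165).

```bash
python3 - <<'E'
from h import *
s0,d=pickle.load(open("f0.pkl","rb"))
for k,a,b in [("tip",(146,156.5),(195.2,157.5)),("head",(145.6,164.8),(194.4,166.6)),("basebot",(149,205),(197,203))]:
    ra,rb=ray(d["scene"],a),ray(d["side"],b);p,e=tri([ra,rb]);print(k,p.round(4),np.round(e,4), onz(ra,.114).round(3),onz(ra,.13).round(3))
s,f=pickle.load(open("E.pkl","rb"))
K=np.array([[f["fx"],0,f["cx"]],[0,f["fy"],f["cy"]],[0,0,1]]);T=np.linalg.inv(f["tool_from_camera"])
for p in [(0,0,0),(0.011,.0075,0),(.011,-.0075,0),(0.011,.0075,-.04),(0.011,-.0075,-.04),(0,.0075,-.04)]:
    print(p,cv2.projectPoints(np.array([p]),cv2.Rodrigues(T[:3,:3])[0],T[:3,3],K,np.array(f["dist_coeffs"],float))[0].ravel().round(1))
# known head heights in wrist views, several z hypotheses
for tag,uv in [("A",(323.2,244.6)),("B",(467,245)),("D",(274.5,214)),("E",(280,250))]:
    s,f=pickle.load(open(tag+".pkl","rb")); print(tag,[onz(ray(f,uv,s),z).round(4)[:2] for z in (.09,.114)])
E
```

```text
tip [0.4843 0.3536 0.1342] [0.0004 0.0004] [0.517 0.391 0.114] [0.491 0.361 0.13 ]
head [0.4824 0.3572 0.1091] [0.0018 0.0018] [0.478 0.351 0.114] [0.453 0.323 0.13 ]
basebot [ 0.4835  0.3623 -0.0049] [0.0005 0.0005] [0.328 0.186 0.114] [0.308 0.162 0.13 ]Traceback (most recent call last):
  File "<stdin>", line 8, in <module>
cv2.error: OpenCV(4.12.0) /io/opencv/modules/calib3d/src/calibration_base.cpp:1490: error: (-215:Assertion failed) npoints >= 0 && (depth == CV_32F || depth == CV_64F) in function 'projectPoints'
```

```bash
python3 - <<'E'
from h import *
s,f=pickle.load(open("E.pkl","rb"))
K=np.array([[f["fx"],0,f["cx"]],[0,f["fy"],f["cy"]],[0,0,1]]);T=np.linalg.inv(f["tool_from_camera"])
for z in (0,-.02,-.03,-.035,-.04,-.05):
    P=np.array([(0.011,.00755,z),(.011,-.00755,z),(-.011,.00755,z)],float)
    print(z,cv2.projectPoints(P,cv2.Rodrigues(T[:3,:3])[0],T[:3,3],K,np.array(f["dist_coeffs"],float))[0].round(1).tolist())
for tag,uv in [("A",(323.2,244.6)),("B",(467,245)),("D",(274.5,214)),("E",(280,248))]:
    s,f=pickle.load(open(tag+".pkl","rb")); print(tag,[onz(ray(f,uv,s),z).round(4)[:2] for z in (.09,.114)])
a=f["color"][:,:,::-1][210:330,220:330]
cv2.imwrite("pics/E4.png",cv2.resize(a,(733,800*3//4+0),interpolation=cv2.INTER_CUBIC))
E
```

```text
0 [[[286.2, 227.9]], [[262.8, 227.9]], [[285.9, 259.4]]]
-0.02 [[[287.4, 238.6]], [[261.3, 238.6]], [[287.0, 273.2]]]
-0.03 [[[288.1, 244.9]], [[260.5, 244.9]], [[287.7, 281.3]]]
-0.035 [[[288.5, 248.4]], [[260.0, 248.3]], [[288.0, 285.7]]]
-0.04 [[[288.9, 252.0]], [[259.5, 252.0]], [[288.4, 290.4]]]
-0.05 [[[289.8, 260.1]], [[258.4, 260.1]], [[289.2, 300.6]]]
A [array([0.4853, 0.3577]), array([0.4759, 0.3536])]
B [array([0.4836, 0.367 ]), array([0.4742, 0.3504])]
D [array([0.4832, 0.3543]), array([0.4767, 0.3544])]
E [array([0.4848, 0.3542]), array([0.4751, 0.3538])]
```

View pics/E4.png

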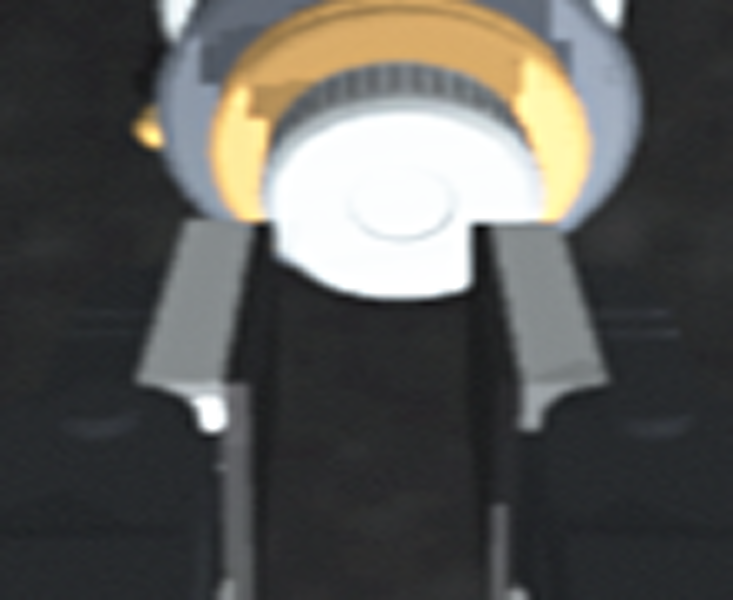

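Both measurements agree that the real fingertips sit about 40 mm behind the reported TCP. The wrist corner rows fit z = -0.04, and externally the tip is 25 mm above the head top. I'll correct for this with 38 mm more descent and re-centre by +2 and +3.5 mm.

Request:
send_rows(plan="0 0 0 0 0 0 0.06; 0 0 0 0 0 0 0.06; 0 0 0 0 0 0 0.06; 0 0 0 0 0 0 0.06; 0 0 0 0 0 0 0.06; 0.002 0.0035 0.01 0 0 0 0.06; 0.002 0.0035 0.02 0 0 0 0.06; 0.002 0.0035 0.03 0 0 0 0.06; 0.002 0.0035 0.038 0 0 0 0.06; 0.002 0.0035 0.038 0 0 0 0.06")

```text
clock: 4.53
position: [0.4754, 0.3532, 0.0584]
tool_rot: [-3.14, -0.002, 3.141]
force: [-0.5, 0.2, 0.5]
grip_width: 0.0595
finger_force: 0.0
```

Request:
send_rows(plan="0 0 0 0 0 0 0.04; 0 0 0 0 0 0 0.03; 0 0 0 0 0 0 0.015; 0 0 0 0 0 0 0.015; 0 0 0 0 0 0 0.015; 0 0 0 0 0 0 0.015; 0 0 0 0 0 0 0.015; 0 0 0 0 0 0 0.015", grip_force=40)

```text
clock: 5.2
position: [0.4767, 0.3539, 0.0612]
tool_rot: [3.141, 0.001, 3.14]
force: [-0.3, -2.3, 6.1]
grip_width: 0.0243
finger_force: 39.2
```

Gripped, with 24 mm width and 39 N. I'll lift straight up 115 mm, then carry it over the beaker.

Request:
send_rows(plan="0 0 -0.01 0 0 0 0.015; 0 0 -0.025 0 0 0 0.015; 0 0 -0.045 0 0 0 0.015; 0 0 -0.07 0 0 0 0.015; 0 0 -0.095 0 0 0 0.015; 0 0 -0.115 0 0 0 0.015; 0 0 -0.115 0 0 0 0.015")

```text
clock: 5.78
position: [0.4778, 0.3552, 0.1804]
tool_rot: [3.138, 0.004, 3.14]
force: [-0.6, 0.6, -0.8]
grip_width: 0.0245
finger_force: 39.4
```

Request:
send_rows(plan="0.004 -0.03 0 0 0 0 0.015; 0.008 -0.07 0 0 0 0 0.015; 0.012 -0.105 0 0 0 0 0.015; 0.016 -0.14 0 0 0 0 0.015; 0.022 -0.175 0 0 0 0 0.015; 0.026 -0.21 0 0 0 0 0.015; 0.028 -0.237 0 0 0 0 0.015; 0.028 -0.237 0 0 0 0 0.015; 0.028 -0.237 0 0 0 0 0.015; 0.028 -0.237 0 0 0 0 0.015")

```text
clock: 6.62
position: [0.4482, 0.1176, 0.1759]
tool_rot: [3.141, 0.0, 3.141]
force: [-0.2, 0.5, -1.1]
grip_width: 0.0241
finger_force: 39.6
```

```bash
python3 -c "
from h import *
s,f=wr('G')
g=imaging.grab_frame('side')['color'][:,:,::-1][120:260,150:290];h=imaging.grab_frame('scene')['color'][:,:,::-1][120:260,130:270]
a=f['color'][:,:,::-1][130:330,180:380]
r=lambda i:cv2.resize(i,(400,400),interpolation=cv2.INTER_CUBIC)
cv2.imwrite('pics/G1.png',cv2.resize(np.hstack([a[:, :],r(h)[:200,:][:, :0].reshape(200,0,3)]),(400,400)))
cv2.imwrite('pics/G2.png',cv2.resize(np.vstack([np.hstack([r(a),r(g)])]),(800,400)))
cv2.imwrite('pics/G3.png',np.hstack([cv2.resize(r(a),(267,267)),cv2.resize(r(g),(267,267)),cv2.resize(r(h),(266,267))]))
"
```

```text
6.62 [0.4482 0.1176 0.1759] [3.141 0.    3.141] q [-0.44  0.29  0.07  2.03 -0.03  0.82  1.21] F [-0.2  0.5 -1.1] w 0.0241 39.6
```

View pics/G3.png

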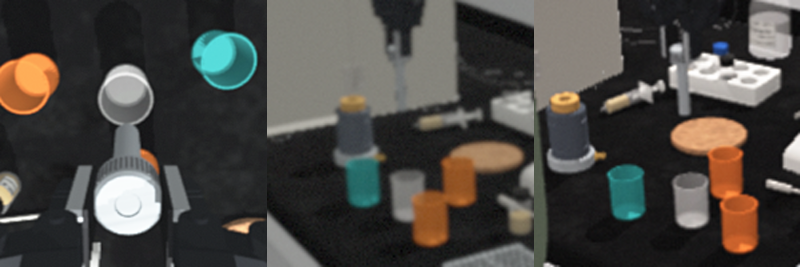

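The plunger hangs straight and the collar stayed on the die. In the wrist pane the foot is at about (273,223) and the soak rim centre at (275,203).

```bash
python3 - <<'E'
from h import *
s,f=pickle.load(open("G.pkl","rb"))
print("foot",onz(ray(f,(272.9,222),s),.147).round(4),"rim",onz(ray(f,(275.1,203.4),s),.056).round(4),"head",onz(ray(f,(180+128*.749,130+205*.749),s),.229).round(4))
# cork and collar via colour, wrist D & G
A=pickle.load(open("A.pkl","rb"))
hsv=cv2.cvtColor(A[1]["color"],cv2.COLOR_RGB2HSV)
m=cv2.inRange(hsv,(8,60,90),(22,255,255));m[:, :205]=0;m[:,285:]=0;m[:270]=0;m[360:]=0
c=max(cv2.findContours(m,0,2)[0],key=cv2.contourArea);e=cv2.fitEllipse(cv2.convexHull(c));print("cork",e,onz(ray(A[1],e[0],A[0]),.008).round(4))
E
```

```text
foot [0.442  0.1163 0.147 ] rim [0.4493 0.1178 0.056 ] head [0.448  0.1184 0.229 ]
cork ((243.14340209960938, 313.4845886230469), (59.296363830566406, 66.59749603271484), 93.33787536621094) [0.6381 0.2451 0.008 ]
```

Request:
send_rows(plan="-0.001 0 0.03 0 0 0 0.015; -0.001 0 0.06 0 0 0 0.015; -0.001 0 0.08 0 0 0 0.015; -0.001 0 0.1 0 0 0 0.015; -0.001 0 0.115 0 0 0 0.015; -0.001 0 0.128 0 0 0 0.015; -0.001 0 0.136 0 0 0 0.015; -0.001 0 0.136 0 0 0 0.015; -0.001 0 0.136 0 0 0 0.015")

```text
clock: 7.52
position: [0.4491, 0.1173, 0.0397]
tool_rot: [-3.141, -0.0, 3.141]
force: [-0.3, -0.6, -1.6]
grip_width: 0.0245
finger_force: 39.7
```

Request:
send_rows(plan="0 0 0 0 0 0 0.045; 0 0 0 0 0 0 0.045; 0 0 0 0 0 0 0.045; 0 0 0 0 0 0 0.045; 0 0 0 0 0 0 0.045; 0 0 0 0 0 0 0.045; 0 0 -0.02 0 0 0 0.045; 0 0 -0.06 0 0 0 0.045; 0 0 -0.1 0 0 0 0.045; 0 0 -0.1 0 0 0 0.06")

```text
clock: 8.35
position: [0.4519, 0.1177, 0.1456]
tool_rot: [3.139, 0.007, 3.14]
force: [1.0, -0.2, 0.9]
grip_width: 0.056
finger_force: 0.0
```

```bash
python3 -c "
from h import *
s,f=wr('H')
"
```

```text
8.35 [0.4519 0.1177 0.1456] [3.139 0.007 3.14 ] q [-0.43  0.34  0.07  2.06 -0.03  0.74  1.22] F [ 1.  -0.2  0.9] w 0.056 0.0
```

Request:
send_rows(plan="-0.0275 0.236 -0.005 0 0 0 0.065; -0.0275 0.236 -0.005 0 0 0 0.065; -0.0275 0.236 -0.005 0 0 0 0.065; -0.0275 0.236 -0.005 0 0 0 0.065; -0.0275 0.236 -0.005 0 0 0 0.065; -0.0275 0.236 -0.005 0 0 0 0.065; -0.0275 0.236 -0.005 0 0 0 0.065; -0.0275 0.236 -0.005 0 0 0 0.065; -0.0275 0.236 -0.005 0 0 0 0.065")

```text
clock: 9.15
position: [0.4766, 0.352, 0.1438]
tool_rot: [-3.14, -0.001, 3.14]
force: [0.4, -2.0, -0.5]
grip_width: 0.0647
finger_force: 0.0
```

```bash
python3 - <<'E'
from h import *
s,f=wr('I')
hsv=cv2.cvtColor(f["color"],cv2.COLOR_RGB2HSV)
m=cv2.inRange(hsv,(8,90,90),(24,255,255));m[270:]=0
for c in cv2.findContours(m,0,2)[0]:
    if cv2.contourArea(c)>150:
        e=cv2.fitEllipse(cv2.convexHull(c));print("tan",np.round(e[0],1),np.round(e[1],1),onz(ray(f,e[0],s),.096).round(4))
# soak contents from A vs scene change: bright pixels
E
```

```text
9.15 [0.4766 0.352  0.1438] [-3.14e+00 -1.00e-03  3.14e+00] q [-0.76  0.53  0.03  1.74 -0.02  0.88  0.85] F [ 0.4 -2.  -0.5] w 0.0647 0.0
tan [ 63.  252.6] [43.6 78.9] [0.5025 0.1757 0.096 ]
tan [278.2 225.8] [26.4 31.5] [0.4793 0.3547 0.096 ]
tan [276.8 220.6] [46.1 47.3] [0.4749 0.3536 0.096 ]
```

Request:
send_rows(plan="0 0.001 0.03 0 0 0 0.065; 0 0.001 0.06 0 0 0 0.065; 0 0.001 0.08 0 0 0 0.065; 0 0.001 0.0995 0 0 0 0.065; 0 0.001 0.0995 0 0 0 0.065; 0 0.001 0.0995 0 0 0 0.05; 0 0.001 0.0995 0 0 0 0.04; 0 0.001 0.0995 0 0 0 0.025; 0 0.001 0.0995 0 0 0 0.025; 0 0.001 0.0995 0 0 0 0.025", grip_force=30)

```text
clock: 10.03
position: [0.4777, 0.3541, 0.0468]
tool_rot: [3.141, 0.002, 3.14]
force: [-0.3, -1.9, 8.6]
grip_width: 0.0363
finger_force: 30.0
```

Request:
send_rows(plan="0 0 0 0 0 0 0.025; 0 0 0 0 0 0 0.025; 0 0 0 0 0 0 0.025; 0 0 0 0 0 0 0.025")

```text
clock: 10.37
position: [0.4777, 0.3541, 0.0468]
tool_rot: [3.141, 0.002, 3.14]
force: [-1.3, -2.9, 9.7]
grip_width: 0.0362
finger_force: 30.0
```

Request:
send_rows(plan="0 0 -0.01 0 0 0 0.025; 0 0 -0.025 0 0 0 0.025; 0 0 -0.05 0 0 0 0.025; 0 0 -0.08 0 0 0 0.025; 0 0 -0.11 0 0 0 0.025; 0 -0.02 -0.11 0 0 0 0.025; 0 -0.06 -0.11 0 0 0 0.025; 0 -0.1 -0.11 0 0 0 0.025; 0 -0.14 -0.11 0 0 0 0.025; 0 -0.18 -0.11 0 0 0 0.025")

```text
clock: 11.2
position: [0.4765, 0.1724, 0.1565]
tool_rot: [3.141, 0.001, 3.141]
force: [1.4, -0.4, -0.9]
grip_width: 0.0361
finger_force: 30.1
```

Request:
send_rows(plan="0 -0.04 0 0 0 0 0.025; 0 -0.08 0 0 0 0 0.025; 0 -0.12 0 0 0 0 0.025; 0 -0.16 0 0 0 0 0.025; 0 -0.2 0 0 0 0 0.025; 0 -0.24 0 0 0 0 0.025; 0 -0.28 0 0 0 0 0.025; 0 -0.32 0 0 0 0 0.025; 0 -0.35 0 0 0 0 0.025; 0 -0.37 0 0 0 0 0.025")

```text
clock: 12.03
position: [0.4759, -0.1996, 0.1566]
tool_rot: [-3.141, 0.002, 3.137]
force: [0.5, -0.5, -1.2]
grip_width: 0.0359
finger_force: 30.1
```

```bash
cat > dish.py <<'E'
from h import *
import sys
s,f=wr(sys.argv[1])
hsv=cv2.cvtColor(f["color"],cv2.COLOR_RGB2HSV)
m=cv2.inRange(hsv,(0,0,130),(180,70,255))
for c in cv2.findContours(m,0,2)[0]:
    if cv2.contourArea(c)>800:
        h=cv2.convexHull(c);e=cv2.fitEllipse(h);print("white",cv2.boundingRect(c),np.round(e[0],1),np.round(e[1],1),onz(ray(f,e[0],s),.015).round(4))
E
python3 dish.py J
```

```text
12.03 [ 0.4759 -0.1996  0.1566] [-3.141e+00  2.000e-03  3.137e+00] q [ 0.16  0.4   0.16  1.93 -0.08  0.82  1.93] F [ 0.5 -0.5 -1.2] w 0.0359 30.1
white (230, 308, 44, 49) [252.7 342.5] [44.7 71.8] [ 0.667  -0.2295  0.015 ]
white (408, 297, 118, 79) [496.1 329.2] [ 59.8 180.9] [0.6469 0.0795 0.015 ]
white (81, 148, 106, 102) [133.4 198.3] [ 96.2 110.1] [ 0.4759 -0.3578  0.015 ]
white (309, 135, 100, 94) [357. 179.] [116.9 128.9] [ 0.4551 -0.1098  0.015 ]
white (0, 135, 36, 63) [ 15.2 168.8] [23.7 71.1] [ 0.443  -0.4802  0.015 ]
white (394, 0, 166, 40) [483.9  18.1] [ 53.2 198.1] [ 0.3036 -0.0018  0.015 ]
white (0, 0, 282, 42) [141.2  20. ] [ 42.5 835.6] [ 0.3032 -0.326   0.015 ]
```

Request:
send_rows(plan="0 -0.04 0 0 0 0 0.025; 0 -0.08 0 0 0 0 0.025; 0 -0.12 0 0 0 0 0.025; 0 -0.15 0 0 0 0 0.025; 0 -0.163 0 0 0 0 0.025; 0 -0.163 0.02 0 0 0 0.025; 0 -0.163 0.04 0 0 0 0.025; 0 -0.163 0.06 0 0 0 0.025; 0 -0.163 0.06 0 0 0 0.025")

```text
clock: 12.83
position: [0.4751, -0.3573, 0.0929]
tool_rot: [3.139, -0.003, 3.141]
force: [-0.8, 1.0, -1.2]
grip_width: 0.036
finger_force: 30.2
```

```bash
python3 dish.py K
```

```text
12.83 [ 0.4751 -0.3573  0.0929] [ 3.139e+00 -3.000e-03  3.141e+00] q [ 0.44  0.6   0.16  1.77 -0.13  0.78  2.23] F [-0.8  1.  -1.2] w 0.036 30.2
white (535, 337, 25, 59) [547.4 360.3] [26.7 73.4] [ 0.6348 -0.0718  0.015 ]
white (0, 322, 98, 26) [ 33.3 334. ] [ 27.1 139.3] [ 0.6022 -0.603   0.015 ]
white (210, 153, 127, 105) [273.4 212.5] [119.7 127.2] [ 0.4745 -0.3584  0.015 ]
white (481, 137, 79, 114) [525.1 199.7] [ 95.1 148.1] [ 0.4628 -0.1338  0.015 ]
white (98, 136, 52, 77) [125.8 175.3] [49.5 81.1] [ 0.4407 -0.4874  0.015 ]
white (456, 0, 104, 19) [511.2  10.3] [ 29.5 113.5] [ 0.3168 -0.1786  0.015 ]
white (0, 0, 334, 19) [162.8   8. ] [ 29.6 382.9] [ 0.3146 -0.4416  0.015 ]
```

Centred on the dish. I'll lower the remaining 121 mm, release and rise.

Request:
send_rows(plan="0 0 0.03 0 0 0 0.025; 0 0 0.06 0 0 0 0.025; 0 0 0.085 0 0 0 0.025; 0 0 0.1 0 0 0 0.025; 0 0 0.11 0 0 0 0.025; 0 0 0.116 0 0 0 0.025; 0 0 0.121 0 0 0 0.025; 0 0 0.121 0 0 0 0.025; 0 0 0.121 0 0 0 0.025")

```text
clock: 13.63
position: [0.4766, -0.3593, -0.0249]
tool_rot: [-3.141, 0.001, 3.141]
force: [-0.7, -0.1, -0.2]
grip_width: 0.0358
finger_force: 30.2
```

Request:
send_rows(plan="0 0 0 0 0 0 0.05; 0 0 0 0 0 0 0.05; 0 0 0 0 0 0 0.05; 0 0 0 0 0 0 0.05; 0 0 0 0 0 0 0.05; 0 0 -0.02 0 0 0 0.05; 0 0 -0.05 0 0 0 0.05; 0 0 -0.09 0 0 0 0.05; 0 0 -0.13 0 0 0 0.06; 0 0 -0.16 0 0 0 0.06")

```text
clock: 14.47
position: [0.4764, -0.3594, 0.1374]
tool_rot: [-3.14, 0.002, 3.14]
force: [0.1, -0.1, 0.1]
grip_width: 0.0599
finger_force: 0.0
```

```bash
python3 - <<'E'
from h import *
s,f=wr('L')
hsv=cv2.cvtColor(f["color"],cv2.COLOR_RGB2HSV)
m=cv2.inRange(hsv,(8,80,80),(24,255,255))
for c in cv2.findContours(m,0,2)[0]:
    if cv2.contourArea(c)>80:
        e=cv2.fitEllipse(cv2.convexHull(c));print("tan",np.round(e[0],1),np.round(e[1],1),onz(ray(f,e[0],s),.021).round(4))
E
```

```text
14.47 [ 0.4764 -0.3594  0.1374] [-3.14e+00  2.00e-03  3.14e+00] q [ 0.43  0.55  0.17  1.74 -0.12  0.86  2.22] F [ 0.1 -0.1  0.1] w 0.0599 0.0
tan [ -1.8 290.2] [14.3 34.1] [ 0.5765 -0.67    0.021 ]
tan [275.4 201.1] [35.1 36.1] [ 0.4743 -0.3591  0.021 ]
```

The collar lies flat in the dish, centred at (0.474,-0.359). Next is the die body.

Request:
send_rows(plan="0 0.04 0 0 0 0 0.06; 0 0.08 0 0 0 0 0.06; 0 0.12 0 0 0 0 0.07; 0 0.16 0 0 0 0 0.08; 0 0.2 0 0 0 0 0.085; 0 0.24 0 0 0 0 0.085; 0 0.28 0 0 0 0 0.085; 0 0.32 0 0 0 0 0.085; 0 0.36 0 0 0 0 0.085; 0 0.4 0 0 0 0 0.085")

```text
clock: 15.35
position: [0.4761, 0.0428, 0.1344]
tool_rot: [3.142, 0.0, 3.14]
force: [0.9, -0.1, -0.7]
grip_width: 0.085
finger_force: 0.0
```

Request:
send_rows(plan="0 0.04 0 0 0 0 0.085; 0 0.08 0 0 0 0 0.085; 0 0.12 0 0 0 0 0.085; 0 0.16 0 0 0 0 0.085; 0 0.2 0 0 0 0 0.085; 0 0.24 0 0 0 0 0.085; 0 0.28 0 0 0 0 0.085; 0 0.3125 0 0 0 0 0.085; 0 0.3125 0 0 0 0 0.085; 0 0.3125 0 0 0 0 0.085")

```text
clock: 16.18
position: [0.476, 0.3552, 0.1337]
tool_rot: [-3.142, -0.001, -3.14]
force: [1.5, -0.5, -0.1]
grip_width: 0.0852
finger_force: 0.0
```

```bash
python3 -c "
from h import *
s,f=wr('M')
r=lambda i:cv2.resize(i,(400,400),interpolation=cv2.INTER_CUBIC)
g=imaging.grab_frame('side')['color'][:,:,::-1][150:270,170:290];a=f['color'][:,:,::-1][110:310,150:350]
cv2.imwrite('pics/M1.png',np.hstack([r(a),r(g)]))"
```

```text
16.18 [0.476  0.3552 0.1337] [-3.142e+00 -1.000e-03 -3.140e+00] q [-0.8   0.54  0.08  1.74 -0.06  0.86  0.88] F [ 1.5 -0.5 -0.1] w 0.0852 0.0
```

View pics/M1.png

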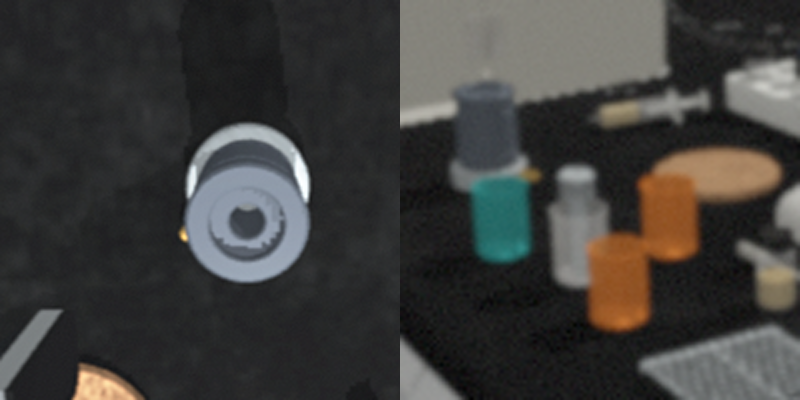

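The plunger stands in the soak beaker, and the body top is centred at (273.5,220), so the tool is aligned. I'll descend and grip the body.

Request:
send_rows(plan="0 0 0.03 0 0 0 0.085; 0 0 0.06 0 0 0 0.085; 0 0 0.09 0 0 0 0.085; 0 0 0.12 0 0 0 0.085; 0 0 0.139 0 0 0 0.085; 0 0 0.139 0 0 0 0.07; 0 0 0.139 0 0 0 0.055; 0 0 0.139 0 0 0 0.04; 0 0 0.139 0 0 0 0.04; 0 0 0.139 0 0 0 0.04", grip_force=80)

```text
clock: 17.12
position: [0.4779, 0.3535, -0.003]
tool_rot: [3.14, 0.002, 3.14]
force: [-1.4, -4.2, 10.1]
grip_width: 0.0499
finger_force: 84.2
```

Request:
send_rows(plan="0 0 0 0 0 0 0.04; 0 0 0 0 0 0 0.04; 0 0 0 0 0 0 0.04; 0 0 0 0 0 0 0.04; 0 0 0 0 0 0 0.04")

```text
clock: 17.53
position: [0.478, 0.3535, -0.0029]
tool_rot: [3.14, 0.002, 3.14]
force: [-0.7, -2.9, 9.9]
grip_width: 0.05
finger_force: 84.3
```

Request:
send_rows(plan="0 0 -0.01 0 0 0 0.04; 0 0 -0.025 0 0 0 0.04; 0 0 -0.05 0 0 0 0.04; 0 0 -0.08 0 0 0 0.04; 0 0 -0.11 0 0 0 0.04; 0 -0.01 -0.12 0 0 0 0.04; 0 -0.04 -0.12 0 0 0 0.04; 0 -0.08 -0.12 0 0 0 0.04; 0 -0.12 -0.12 0 0 0 0.04; 0 -0.16 -0.12 0 0 0 0.04")

```text
clock: 18.37
position: [0.4759, 0.1912, 0.1154]
tool_rot: [-3.141, 0.0, 3.141]
force: [1.8, -1.2, -5.8]
grip_width: 0.0501
finger_force: 84.4
```

Request:
send_rows(plan="0 -0.04 0 0 0 0 0.04; 0.004 -0.08 0 0 0 0 0.04; 0.008 -0.12 0 0 0 0 0.04; 0.012 -0.16 0 0 0 0 0.04; 0.016 -0.2 0 0 0 0 0.04; 0.016 -0.24 0 0 0 0 0.04; 0.016 -0.275 0 0 0 0 0.04; 0.016 -0.3 0 0 0 0 0.04; 0.016 -0.3 0 0 0 0 0.04; 0.016 -0.3 0 0 0 0 0.04")

```text
clock: 19.2
position: [0.4596, -0.1083, 0.1154]
tool_rot: [-3.141, 0.0, 3.137]
force: [0.2, -0.3, -4.6]
grip_width: 0.0502
finger_force: 84.8
```

```bash
python3 dish.py N; python3 - <<'E'
from h import *
J=pickle.load(open("J.pkl","rb"))
for t in "JN":
    s,f=pickle.load(open(t+".pkl","rb"))
    g=cv2.cvtColor(f["color"],cv2.COLOR_RGB2GRAY);m=(g>90).astype(np.uint8)*255
    m[:90]=0;m=cv2.morphologyEx(m,cv2.MORPH_CLOSE,np.ones((9,9)))
    for c in cv2.findContours(m,0,2)[0]:
        if 4000<cv2.contourArea(c)<20000:
            e=cv2.minAreaRect(c);q=[onz(ray(f,p,s),.014) for p in cv2.boxPoints(e)];print(t,np.round(e[0],1),np.round(e[1],1),np.mean(q,0).round(4),np.round(q,3)[:,:2].tolist())
E
```

```text
19.2 [ 0.4596 -0.1083  0.1154] [-3.141  0.     3.137] q [ 0.01  0.4   0.12  2.07 -0.08  0.68  1.75] F [ 0.2 -0.3 -4.6] w 0.0502 84.8
white (213, 283, 102, 69) [259.3 315.3] [ 73.1 110.2] [ 0.5818 -0.1259  0.015 ]
white (478, 175, 82, 56) [525.6 201. ] [56.  95.6] [0.4547 0.1346 0.015 ]
white (0, 168, 88, 112) [ 25.  223.5] [104.  129.5] [ 0.4756 -0.3563  0.015 ]
white (219, 154, 110, 102) [272.6 203.4] [130.  145.2] [ 0.456  -0.1105  0.015 ]
white (368, 0, 192, 48) [465.6  20.7] [ 81.9 210.7] [0.3018 0.0501 0.015 ]
white (0, 0, 253, 49) [121.5  22.8] [ 52.  519.7] [ 0.3018 -0.2348  0.015 ]
J [459.8 299.6] [181.5  84.9] [0.6092 0.0309 0.014 ] [[0.606, -0.095], [0.506, -0.062], [0.604, 0.149], [0.72, 0.132]]
J [263.5 291.2] [102.8 135. ] [ 0.5986 -0.2157  0.014 ] [[0.614, -0.319], [0.486, -0.204], [0.573, -0.113], [0.721, -0.226]]
J [133.5 198.5] [101. 105.] [ 0.4792 -0.3584  0.014 ] [[0.421, -0.406], [0.421, -0.295], [0.537, -0.305], [0.537, -0.428]]
J [358.5 181.5] [93. 99.] [ 0.4604 -0.1076  0.014 ] [[0.409, -0.164], [0.409, -0.059], [0.512, -0.047], [0.512, -0.161]]
N [ 43.5 223.5] [111.  87.] [ 0.4791 -0.3394  0.014 ] [[0.421, -0.367], [0.421, -0.286], [0.537, -0.307], [0.537, -0.397]]
N [479.2 198.2] [165.1  53. ] [0.4527 0.0907 0.014 ] [[0.469, 0.01], [0.417, 0.01], [0.436, 0.167], [0.489, 0.175]]
N [296.5 253.3] [200.2 202.7] [ 0.5206 -0.0862  0.014 ] [[0.629, -0.203], [0.403, -0.178], [0.411, 0.009], [0.639, 0.026]]
```

Request:
send_rows(plan="0 0 0.03 0 0 0 0.04; 0 0 0.06 0 0 0 0.04; 0 0 0.085 0 0 0 0.04; 0 0 0.1 0 0 0 0.04; 0 0 0.11 0 0 0 0.04; 0 0 0.115 0 0 0 0.04; 0 0 0.119 0 0 0 0.04; 0 0 0.119 0 0 0 0.04; 0 0 0.119 0 0 0 0.04")

```text
clock: 20.0
position: [0.4608, -0.1064, -0.0032]
tool_rot: [-3.142, 0.001, 3.141]
force: [1.0, -0.4, -4.6]
grip_width: 0.05
finger_force: 84.7
```

Request:
send_rows(plan="0 0 0.001 0 0 0 0.04; 0 0 0.002 0 0 0 0.04; 0 0 0.002 0 0 0 0.04; 0 0 0.002 0 0 0 0.06; 0 0 0.002 0 0 0 0.07; 0 0 0.002 0 0 0 0.075; 0 0 0.002 0 0 0 0.08; 0 0 0.002 0 0 0 0.08; 0 0 0.002 0 0 0 0.08; 0 0 0.002 0 0 0 0.08")

```text
clock: 20.83
position: [0.4604, -0.1066, -0.0058]
tool_rot: [-3.142, 0.0, 3.14]
force: [0.6, 0.0, -0.3]
grip_width: 0.0798
finger_force: 0.0
```

Request:
send_rows(plan="0 0 -0.02 0 0 0 0.08; 0 0 -0.06 0 0 0 0.08; 0 0 -0.1 0 0 0 0.08; 0 0 -0.14 0 0 0 0.08; 0 0 -0.14 0 0 0 0.08")

```text
clock: 21.25
position: [0.4633, -0.1072, 0.1404]
tool_rot: [-3.141, 0.009, 3.14]
force: [1.6, -0.1, 0.3]
grip_width: 0.08
finger_force: 0.0
```

```bash
python3 -c "
from h import *
s,f=wr('O')
g=cv2.cvtColor(f['color'],cv2.COLOR_RGB2HSV)
m=cv2.inRange(g,(95,20,60),(130,120,200));m[:120]=0;m[300:]=0;m[:,:200]=0;m[:,350:]=0
for c in cv2.findContours(m,0,2)[0]:
    if cv2.contourArea(c)>200: e=cv2.fitEllipse(cv2.convexHull(c));print(np.round(e[0],1),np.round(e[1],1),onz(ray(f,e[0],s),.08).round(4))
"
```

```text
21.25 [ 0.4633 -0.1072  0.1404] [-3.141  0.009  3.14 ] q [-0.    0.36  0.13  2.05 -0.07  0.73  1.74] F [ 1.6 -0.1  0.3] w 0.08 0.0
[276.2 208. ] [61.9 71.4] [ 0.4548 -0.106   0.08  ]
```

Request:
send_rows(plan="0 0.04 0 0 0 0 0.08; 0 0.08 0 0 0 0 0.08; 0 0.12 0 0 0 0 0.075; 0 0.16 0 0 0 0 0.07; -0.004 0.2 0 0 0 0 0.065; -0.008 0.24 0 0 0 0 0.06; -0.012 0.28 0 0 0 0 0.06; -0.016 0.32 0 0 0 0 0.06; -0.016 0.36 0 0 0 0 0.06; -0.016 0.4 0 0 0 0 0.06")

```text
clock: 22.13
position: [0.4761, 0.2952, 0.1332]
tool_rot: [-3.141, -0.001, 3.141]
force: [1.0, 0.3, 0.0]
grip_width: 0.0601
finger_force: 0.0
```

Request:
send_rows(plan="0 0.04 0 0 0 0 0.06; 0 0.0605 0 0 0 0 0.06; 0 0.0605 0.03 0 0 0 0.06; 0 0.0605 0.05 0 0 0 0.06; 0 0.0605 0.05 0 0 0 0.06; 0 0.0605 0.05 0 0 0 0.06")

```text
clock: 22.63
position: [0.4762, 0.3532, 0.0831]
tool_rot: [-3.14, -0.002, 3.14]
force: [-0.3, -0.1, 1.3]
grip_width: 0.0599
finger_force: 0.0
```

```bash
python3 - <<'E'
from h import *
s,f=wr('P')
g=cv2.cvtColor(f["color"],cv2.COLOR_RGB2GRAY);sub=g[100:330,200:350]
for th in (90,120,150):
    m=(sub>th).astype(np.uint8)*255
    for c in cv2.findContours(m,0,2)[0]:
        if cv2.contourArea(c)>600: e=cv2.fitEllipse(cv2.convexHull(c));p=np.array(e[0])+(200,100);print(th,cv2.contourArea(c),np.round(p,1),np.round(e[1],1),onz(ray(f,p,s),.016).round(4))
cv2.imwrite("pics/P1.png",cv2.resize(f["color"][:,:,::-1][100:330,160:400],None,fx=2.5,fy=2.5,interpolation=cv2.INTER_CUBIC))
E
```

```text
22.63 [0.4762 0.3532 0.0831] [-3.14e+00 -2.00e-03  3.14e+00] q [-0.77  0.61  0.05  1.78 -0.04  0.76  0.87] F [-0.3 -0.1  1.3] w 0.0599 0.0
90 4238.0 [272.1 217.9] [71.3 85.9] [0.4777 0.3507 0.016 ]
120 4147.0 [272.5 217.6] [70.5 85.2] [0.4774 0.3511 0.016 ]
150 4039.5 [272.  218.2] [69.5 84.8] [0.4779 0.3507 0.016 ]
```

View pics/P1.png

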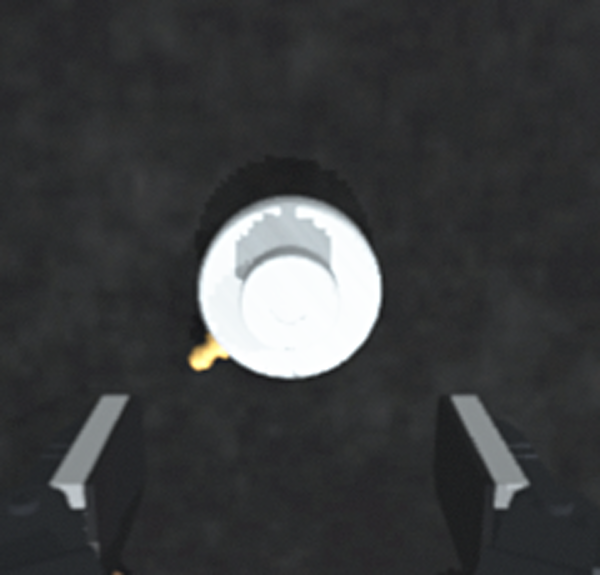

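The base is centred, with the spigot top at (276,220) and symmetric between the fingers. I'll descend and grip the spigot.

Request:
send_rows(plan="0 0 0.03 0 0 0 0.06; 0 0 0.06 0 0 0 0.06; 0 0 0.085 0 0 0 0.06; 0 0 0.1 0 0 0 0.06; 0 0 0.105 0 0 0 0.06; 0 0 0.105 0 0 0 0.05; 0 0 0.105 0 0 0 0.04; 0 0 0.105 0 0 0 0.025; 0 0 0.105 0 0 0 0.025; 0 0 0.105 0 0 0 0.025", grip_force=80)

```text
clock: 23.52
position: [0.4778, 0.3544, -0.0186]
tool_rot: [3.14, 0.002, 3.14]
force: [-2.5, -2.9, 11.5]
grip_width: 0.0302
finger_force: 78.2
```

Request:
send_rows(plan="0 0 0 0 0 0 0.025; 0 0 0 0 0 0 0.025; 0 0 0 0 0 0 0.025; 0 0 0 0 0 0 0.025; 0 0 0 0 0 0 0.025")

```text
clock: 23.93
position: [0.4778, 0.3543, -0.0186]
tool_rot: [3.14, 0.002, 3.14]
force: [-2.5, -3.0, 12.4]
grip_width: 0.0301
finger_force: 78.2
```

Request:
send_rows(plan="0 0 -0.005 0 0 0 0.025; 0 0 -0.01 0 0 0 0.025; 0 0 -0.015 0 0 0 0.025; 0 0 -0.02 0 0 0 0.025; 0 0 -0.02 0 0 0 0.025; 0 0 -0.02 0 0 0 0.025")

```text
clock: 24.43
position: [0.477, 0.3541, -0.0004]
tool_rot: [3.141, 0.0, 3.141]
force: [-0.1, -0.1, -4.2]
grip_width: 0.03
finger_force: 79.5
```

```bash
python3 -c "
from h import *
wr('Q');import numpy as np
s=observe();print(s['moment'])"
```

```text
24.43 [ 4.770e-01  3.541e-01 -4.000e-04] [3.141 0.    3.141] q [-0.76  0.73  0.04  1.81 -0.04  0.59  0.87] F [-0.1 -0.1 -4.2] w 0.03 79.5
[-2.51176812e-02 -7.30881163e-05 -3.23768376e-03]
```

Request:
send_rows(plan="0 0 -0.03 0 0 0 0.025; 0 0 -0.06 0 0 0 0.025; -0.03 -0.02 -0.06 0 0 0 0.025; -0.06 -0.04 -0.06 0 0 0 0.025; -0.09 -0.06 -0.06 0 0 0 0.025; -0.12 -0.08 -0.06 0 0 0 0.025; -0.145 -0.098 -0.06 0 0 0 0.025; -0.161 -0.109 -0.06 0 0 0 0.025; -0.161 -0.109 -0.06 0 0 0 0.025; -0.161 -0.109 -0.06 0 0 0 0.025")

```text
clock: 25.32
position: [0.6381, 0.2433, 0.0583]
tool_rot: [-3.141, -0.001, 3.138]
force: [-0.2, 0.9, -4.9]
grip_width: 0.0301
finger_force: 81.0
```

```bash
python3 - <<'E'
from h import *
s,f=wr('S')
hsv=cv2.cvtColor(f["color"],cv2.COLOR_RGB2HSV)
m=cv2.inRange(hsv,(6,50,70),(24,255,255));m=cv2.morphologyEx(m,cv2.MORPH_OPEN,np.ones((3,3)))
for c in cv2.findContours(m,0,2)[0]:
    if cv2.contourArea(c)>300: e=cv2.fitEllipse(cv2.convexHull(c));print(cv2.boundingRect(c),np.round(e[0],1),np.round(e[1],1),onz(ray(f,e[0],s),.008).round(4))
u=np.array([(x,y) for y,x in zip(*np.nonzero(m)) if 180<x<370])
# fit circle on world plane using the outer hull, ignoring the base-occluded side
h=cv2.convexHull(u.astype(np.int32)).reshape(-1,2);w=np.array([onz(ray(f,p,s),.008)[:2] for p in h])
from scipy.optimize import least_squares
r=least_squares(lambda c:np.hypot(*(w-c).T)-.054,[.638,.245],loss="soft_l1",f_scale=.002);print(r.x.round(4),np.round(r.fun,4))
E
```

```text
25.32 [0.6381 0.2433 0.0583] [-3.141e+00 -1.000e-03  3.138e+00] q [-0.48  0.76  0.04  1.53 -0.04  0.85  1.15] F [-0.2  0.9 -4.9] w 0.0301 81.0
(477, 202, 34, 42) [493.2 222.1] [25.6 50.8] [0.6389 0.421  0.008 ]
(211, 158, 132, 93) [276.6 220.7] [126.  131.9] [0.6373 0.2448 0.008 ]
(27, 21, 118, 92) [84.1 69.5] [ 84.  126.9] [0.525  0.1084 0.008 ]
[0.6407 0.2448] [ 0.0002  0.0001  0.0002  0.0003  0.0004 -0.     -0.0015 -0.0003  0.0002
  0.0003  0.0002  0.0001  0.0001  0.0001  0.0001  0.0001 -0.0002 -0.0003
 -0.0002 -0.0001 -0.0001  0.      0.     -0.      0.      0.0001  0.0001
  0.     -0.      0.0001  0.0001 -0.     -0.     -0.0001 -0.0001 -0.0001
  0.0001  0.0002]
```

Request:
send_rows(plan="-0.002 0.001 0.02 0 0 0 0.025; -0.002 0.001 0.04 0 0 0 0.025; -0.002 0.001 0.055 0 0 0 0.025; -0.002 0.001 0.063 0 0 0 0.025; -0.002 0.001 0.067 0 0 0 0.025; -0.002 0.001 0.069 0 0 0 0.025; -0.002 0.001 0.069 0 0 0 0.025; -0.002 0.001 0.069 0 0 0 0.025")

```text
clock: 26.03
position: [0.6402, 0.246, -0.009]
tool_rot: [3.141, 0.001, 3.141]
force: [0.2, -0.4, -4.9]
grip_width: 0.0303
finger_force: 81.1
```

Request:
send_rows(plan="0 0 0.001 0 0 0 0.025; 0 0 0.0015 0 0 0 0.025; 0 0 0.0015 0 0 0 0.025; 0 0 0.0015 0 0 0 0.04; 0 0 0.0015 0 0 0 0.05; 0 0 0.0015 0 0 0 0.055; 0 0 0.0015 0 0 0 0.06; 0 0 0.0015 0 0 0 0.06; 0 0 0.0015 0 0 0 0.06; 0 0 0.0015 0 0 0 0.06")

```text
clock: 26.87
position: [0.6398, 0.2458, -0.0113]
tool_rot: [-3.142, 0.0, 3.14]
force: [0.8, 0.1, -0.9]
grip_width: 0.0597
finger_force: 0.0
```

Request:
send_rows(plan="0 0 -0.02 0 0 0 0.06; 0 0 -0.06 0 0 0 0.06; 0 0 -0.1 0 0 0 0.06; 0 0 -0.14 0 0 0 0.06; 0.04 0 -0.18 0 0 0 0.06; 0.08 0 -0.22 0 0 0 0.06; 0.12 0 -0.24 0 0 0 0.06; 0.12 0 -0.24 0 0 0 0.06; 0.12 0 -0.24 0 0 0 0.06; 0.12 0 -0.24 0 0 0 0.06")

```text
clock: 27.7
position: [0.5195, 0.2465, 0.2303]
tool_rot: [3.14, 0.002, -3.141]
force: [-0.0, 0.9, -0.2]
grip_width: 0.0601
finger_force: 0.0
```

```bash
python3 - <<'E'
from h import *
s,f=wr('T')
r=lambda i,w,h:cv2.resize(i,(w,h),interpolation=cv2.INTER_CUBIC)
g=imaging.grab_frame('side')['color'][:,:,::-1][150:350,170:400];h=imaging.grab_frame('scene')['color'][:,:,::-1][150:330,130:450]
cv2.imwrite('pics/T1.png',np.hstack([r(f['color'][:,:,::-1],400,300),r(g,345,300)]))
cv2.imwrite('pics/T2.png',np.vstack([np.hstack([r(f['color'][:,:,::-1][120:360],480,240*480//560),r(g,240,206)]),r(h,720,390)]))
E
```

```text
27.7 [0.5195 0.2465 0.2303] [ 3.140e+00  2.000e-03 -3.141e+00] q [-0.58  0.4   0.05  1.7  -0.02  1.04  1.04] F [-0.   0.9 -0.2] w 0.0601 0.0Traceback (most recent call last):
  File "<stdin>", line 6, in <module>
    return _nx.concatenate(arrs, 1, dtype=dtype, casting=casting)
           ~~~~~~~~~~~~~~~^^^^^^^^^^^^^^^^^^^^^^^^^^^^^^^^^^^^^^^
ValueError: all the input array dimensions except for the concatenation axis must match exactly, but along dimension 0, the array at index 0 has size 205 and the array at index 1 has size 206
```

All 14 permitted pictures have been viewed, so I'll do the final check numerically.

```bash
python3 - <<'E'
from h import *
s,f=pickle.load(open("T.pkl","rb"));_,d=pickle.load(open("f0.pkl","rb"))
hsv=cv2.cvtColor(f["color"],cv2.COLOR_RGB2HSV)
m=cv2.inRange(hsv,(6,50,70),(24,255,255))
for c in cv2.findContours(m,0,2)[0]:
    if cv2.contourArea(c)>1500:
        x,y,w,h=cv2.boundingRect(c);e=cv2.fitEllipse(cv2.convexHull(c));print("cork",(x,y,w,h),np.round(e[0],1),np.round(e[1],1),onz(ray(f,e[0],s),.008).round(4))
        hole=cv2.inRange(hsv,(0,0,110),(180,50,255));k=np.zeros_like(hole);cv2.fillPoly(k,[cv2.convexHull(c)],255);hole&=k
        b=cv2.convexHull(max(cv2.findContours(hole,0,2)[0],key=cv2.contourArea));e=cv2.fitEllipse(b);print("base",np.round(e[0],1),np.round(e[1],1),onz(ray(f,e[0],s),.024).round(4))
# vial / brown beaker unchanged, and objects' shift in fixed cameras
for n,boxes in {"scene":{"brown":(368,205,34,48),"vial":(268,206,20,34)},"side":{"brown":(360,228,34,48),"vial":(272,218,22,30)}}.items():
    g=cv2.cvtColor(imaging.grab_frame(n)["color"],cv2.COLOR_RGB2GRAY);g0=cv2.cvtColor(d[n]["color"],cv2.COLOR_RGB2GRAY)
    for k,(x,y,w,h) in boxes.items():
        r=cv2.matchTemplate(g[y-10:y+h+10,x-10:x+w+10],g0[y:y+h,x:x+w],cv2.TM_CCOEFF_NORMED);_,v,_,l=cv2.minMaxLoc(r);print(n,k,round(v,3),np.array(l)-10)
# dark die body on the rack: changed pixels in the scene view
g=cv2.absdiff(imaging.grab_frame("scene")["color"],d["scene"]["color"]).max(2)
m=cv2.morphologyEx((g>40).astype(np.uint8)*255,cv2.MORPH_OPEN,np.ones((3,3)))
for c in cv2.findContours(m[150:340,130:460],0,2)[0]:
    if cv2.contourArea(c)>40: x,y,w,h=cv2.boundingRect(c);print("changed",x+130,y+150,w,h)
E
```

```text
cork (237, 230, 74, 69) [273.7 264.3] [68.3 73.5] [0.6384 0.2447 0.008 ]
base [274.7 267.1] [44.2 44.5] [0.6354 0.2462 0.024 ]
cork (70, 103, 61, 42) [ 99.7 124.2] [42.9 62.5] [0.4396 0.0189 0.008 ]Traceback (most recent call last):
  File "<stdin>", line 9, in <module>
ValueError: max() iterable argument is empty
```

```bash
python3 - <<'E'
from h import *
_,d=pickle.load(open("f0.pkl","rb"))
F={n:imaging.grab_frame(n)["color"] for n in("scene","side")}
for n,boxes in {"scene":{"brown":(368,205,34,48),"vial":(268,206,20,34)},"side":{"brown":(360,228,34,48),"vial":(272,218,22,30)}}.items():
    g=cv2.cvtColor(F[n],cv2.COLOR_RGB2GRAY);g0=cv2.cvtColor(d[n]["color"],cv2.COLOR_RGB2GRAY)
    for k,(x,y,w,h) in boxes.items():
        r=cv2.matchTemplate(g[y-10:y+h+10,x-10:x+w+10],g0[y:y+h,x:x+w],cv2.TM_CCOEFF_NORMED);_,v,_,l=cv2.minMaxLoc(r);print(n,k,round(v,3),np.array(l)-10)
g=cv2.absdiff(F["scene"],d["scene"]["color"]).max(2)
m=cv2.morphologyEx((g>40).astype(np.uint8)*255,cv2.MORPH_OPEN,np.ones((3,3)))
for c in cv2.findContours(m[150:340,130:460],0,2)[0]:
    if cv2.contourArea(c)>40: x,y,w,h=cv2.boundingRect(c);print("changed",x+130,y+150,w,h)
# expected projections of the placed body/base/plunger in the scene view
f=d["scene"];K=np.array([[f["fx"],0,f["cx"]],[0,f["fy"],f["cy"]],[0,0,1]]);Rc=R.from_euler("xyz",f["orientation"]).as_matrix().T;t=-Rc@np.array(f["eye"])
for n,p in {"body bottom":(.461,-.107,.014),"body top":(.461,-.107,.08),"plunger top":(.449,.117,.084),"collar":(.475,-.359,.012),"base":(.64,.245,.023)}.items():
    print(n,cv2.projectPoints(np.array([p],float),cv2.Rodrigues(Rc)[0],t,K,np.array(f["dist_coeffs"]))[0].ravel().round(1))
E
```

```text
scene brown 0.999 [0 0]
scene vial 0.976 [0 0]
side brown 0.998 [0 0]
side vial 0.83 [0 0]
changed 398 287 22 23
changed 130 236 9 42
changed 285 227 24 19
changed 205 201 13 10
changed 130 187 5 37
changed 207 177 27 20
changed 137 169 31 42
body bottom [296.3 258.6]
body top [297.2 232.1]
plunger top [210.6 204.4]
collar [409.7 296.2]
base [220.9 185.1]
```

```bash
python3 -c "
from h import *
print(bot.job_done())"
```

```text
the job is handed in; nothing more can be done
None
```

I took the die apart and handed the job in at about 28 s: plunger in the small beaker, collar in the dish, body on the rack and base on the cork. The brown beaker and vial showed no shift; the last checks were numerical because the picture allowance was used up, and no verdict came back at hand-in.

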